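Close the mitre saw's cam-locked vice on a tube

ROBOT

A 6-joint arm with a two-finger parallel gripper is mounted at the origin on the work surface. World frame = base frame: x ahead of the robot, y to its left, z up, the work surface at z = 0. Lengths are in m, angles in degrees, forces in N, time in s.
With the tool pointing down it reaches from about 0.35 to 0.875 m from the base axis. Payload 4.2 kg.
Tool frame: the origin (TCP) lies midway between the tips of the shut fingers; the grasp point (between the pads) lies 19 mm behind it; z points along the fingers, y is the direction in which the jaws open and shut (so a half turn about z gives the same grasp; the last joint's range is limited). The gripper opens to 87 mm and grips with 3 to 60 N. Pads are 19 mm wide; open, the fingers measure 117 mm over their backs; the gripper's body (75 mm by 190 mm) begins 51 mm behind the grasp point.
Start: joints at [78.701, 22.042, 0.453, 0, -68.411, -14.817], TCP at [0.275, 0.561, 0.223] pointing down, gripper open.
Joint ranges: [-179.83, 179.83], [-69.29, 118.12], [-61.27, 80.66], [-181.25, 117.63], [-171.15, -9.14], [-177.46, 177.46]. Speed limits (degrees/s): [159.86, 159.86, 180, 180, 180, 180].

INTERFACE

Orientations are given as a 3x3 rotation matrix whose columns are the frame's x, y, z axes.
In Python, from station import sense, capture, finish_job gives the robot as it stands. The module is installed in compiled form; this text tells all that it offers.
- The arm moves only by the shell command python3 -m jog 'ROWS' [OPENING]. ROWS is JSON, a list of rows, each a list of 6 numbers: the shift along the tool's x, y, z in cm, then the turn, a rotation vector about the tool's x, y, z in degrees. In form: [[dx, dy, dz, wx, wy, wz], ...]. A call has exactly 5 rows; each row shifts and turns the commanded pose from where the row before left it, along the tool's axes as they then stand; what a row does not reach is not made up. A row lasts 1/12 s, in which the tool goes at most 41.7 mm and 7.16 degrees, less where a joint would pass 70% of its speed; a pose out of reach is approached as far as the arm can. A call is refused whole if a number of a shift passes 4.17 or a number of a turn 7.16, either way. A call with a gripper value outside its range is refused whole. OPENING is the finger opening in cm, from 0 to 8.7, set as the call begins (- or left out, the last holds). The fingers move at their own pace and stop on an object; the grip force is fixed at half the most. Time passes only in rows, so rows that do not move let the fingers close, or fill a call up. It gives the time, the measured TCP pose, the force and the opening at its end, in the units of the state.
- sense(): the state, without advancing time (a new reading comes with each control period).
- capture(name): name is "scene" or "top" or "wrist"; returns a dict with "frame" (420x560x3 uint8, red, green, blue), "fx", "fy", "cx", "cy" (pixels), "world_to_cam" (4x4, takes a point from world to camera coordinates). Camera axes: x right, y up, looking along -z (the intrinsics and any distortion apply to the point x, -y, -z); pixel columns grow to the right and rows downward; lengths in m; the calibration is good to about 2 mm. A picture is of the moment at which its call begins. There is no depth.
- finish_job(): hands the job in, once; it reports no verdict.
The state is a dict: "time_s": time; "joints": joint angles; "joint_velocities": joint speeds; "effort": joint torques, N m; "tcp_pos": TCP position; "ee_rot": TCP orientation; "wrist_force": force on the tool from outside, world axes, zero at the start; "moment": the same for the moment, N m; "gripper_width": opening from 0.0 (shut) to 1.0 (fully open).
Only numpy, scipy, OpenCV 4.12 (cv2) and the standard library are available. Lean on these libraries where they do the work, as an engineer would, in place of code of your own. Each camera call takes 0.05 s, during which the arm holds its last target.

TASK

Get the tube in the hand mitre saw ready for cutting: swing the vice's cam lever right round to its released stop, push the slide forward by its push plate until the jaw has the tube flat against the fence, then swing the lever back to its stop to lock the vice. Work by pushing only: take nothing between the fingers, do not lift the tube, and leave the other things on the bench where they are.

Things in the scene. Friction and masses are not known exactly. Their poses are not given: they have to be found in the camera images.
- saw: hand mitre saw, fixed to the bench. Origin on the bench (height 0) below its vice; x points from the operator to the fence, y left, z up. Grey bed 34 mm high. The vice stands in front of the fence about y = 0: guide bracket from x = -98 to -18, y = -64 to +36 mm, up to 66 mm high. A steel slide bar runs along x through it; on the bar's right a cam presses a brass shoe against the bar.
- vice_slide (a joint): travel of the vice slide along the saw's +x, in m: 0 = fully back (to the operator), range 0 to 0.050, start 0 to 0.014, about 0.040 with the jaw on the tube and the tube flat on the fence. With the cam released it moves with about 3 N (up to 8 N while pushing the tube) and stays where it is left; locked, it holds against 30 N with about 1 mm of play.
- push_plate (a point): centre of the back face (to the operator) of the upright push plate on the slide's back end; moves with the slide. 44 mm wide (y), 10 mm thick, from 36 to 70 mm above the bench, free bench behind it. Push it along the saw's +x. Axes as the saw's; in the saw's frame x = -140 mm + travel, y = 0, height 53 mm.
- jaw_face (a point): centre of the front face of the vice jaw, 90 mm wide (y), 36 to 70 mm above the bench, on the front end of the slide; axes as the saw's. At x = +25 mm + travel in the saw's frame.
- cam_lever (a joint): angle of the black cam lever in rad about a vertical pivot, growing anticlockwise seen from above: 0 = locked stop (cam lobe on the shoe; starts at 0 to 0.08), 2.0 = released stop (low side of the cam to the shoe). Both stops are firm. The cam grips the slide below about 0.5. The lever stays where it is left; it takes under 4 N at the grip.
- lever_pivot (a point): point on the lever's pivot axis, 95 mm above the bench; at x = -50, y = -36.4 mm in the saw's frame. Its x axis points outwards along the lever: at angle 0 the lever points 205 degrees anticlockwise from the saw's +x (to the operator and a little right), at 2.0 rad 320 degrees (forward and right).
- lever_grip (a point): centreline of the lever's round grip, 80 mm from the pivot, 95 mm above the bench; x axis outwards along the lever. The grip is a bar 16 mm thick, 30 to 100 mm from the pivot (85 to 104 mm above the bench), with a 22 mm ball at its end. All it swings over is at most 70 mm high: fingertips at about 80 mm height clear the vice and the tube.
- profile_mid (a point): centre of the loose aluminium tube, 40 mm wide (x), 320 mm long (y), 30 mm high, 0.2 to 0.45 kg, lying on the saw's bed along the fence below the blade, at first 6 to 14 mm off the fence and up to 0.03 rad askew. Home against the fence it is at x = +85 mm in the saw's frame, its y axis along the saw's y.
- offcut: bystander: short offcut of the same tube, 40 x 70 x 30 mm, lying on the saw's bed to the left of the blade; origin at the centre of its underside
- screwdriver: bystander: screwdriver, 200 mm long, lying on the bench to the right of the vice; origin at the centre of its underside
- tape_measure: bystander: closed tape measure, 70 x 36 x 64 mm, standing on the bench to the right of the saw; origin at the centre of its underside
- junction_box: bystander: white junction box, 85 x 85 x 50 mm, on the bench at the front left; origin at the centre of its underside
- try_square: bystander: try square, 110 mm stock and 170 mm blade, lying flat on the bench at the front left; origin at the centre of its underside
- screw_tin: bystander: round open tin of screws, 68 mm across, 40 mm high, on the bench in front of the vice, to its right; origin at the centre of its underside
- marker: bystander: marker pen, 130 mm long, 16 mm thick, lying on the bench in front of the saw, left of the vice's push plate; origin at the centre of its underside
- fence_face (a point): foot of the fence's front face in line with the vice, at x = +105 mm, y = 0 in the saw's frame, 34 mm above the bench (on the bed); the fence is 50 mm high above the bed and runs along the saw's y.
- saw_blade (a point): middle of the parked blade's lower edge, 105 mm above the bench, at x = +115, y = +170 mm in the saw's frame. Blade, saw frame (to 200 mm high), its front handle (out to x = -213 mm) and two columns (to 245 mm high) stand in this plane along the saw's x: keep out of y above +140 mm.

How it is judged:
By the outcome, as a careful person would: the job done as asked, in the order asked, and still so for the second after the job is handed in, with the robot touching nothing.
It also fails if it takes over 72 s, if anything falls off the work surface, if the arm or the gripper's body presses on something with over 40 N, if the wrist force passes 120 N, or if a joint passes its speed limit or range.

## Working session

There is one attempt and no reset: what is moved stays moved. The work goes in short steps, Python scripts to look and compute and a shell command to move; the robot and the scene stay as the last step left them, time stands still between calls to the robot, and variables do not carry over. Pictures are saved under pics/ and viewed, and the job is handed in when it is done.

```bash
mkdir -p pics; python3 - <<'E'
from station import sense,capture
import cv2
s=sense();print(s)
for n in ["scene","top","wrist"]:
    c=capture(n);cv2.imwrite(f"pics/{n}0.png",c["frame"][:,:,::-1])
    print(n,c["fx"],c["fy"],c["cx"],c["cy"],c["world_to_cam"],[k for k in c])
E
```

```text
{'time_s': 0.0, 'joints': array([ 7.86988091e+01,  2.20903075e+01,  3.79226270e-01, -2.85778185e-02,
       -6.84111105e+01, -1.48167490e+01]), 'joint_velocities': array([-0.03529655, -0.05976021, -0.00558997,  0.03151949, -0.02327649,
       -0.09917252]), 'effort': array([-1.90321643e-04, -3.90667140e+01,  1.87406981e+01,  4.21990424e+00,
        1.10452058e-02, -1.95807424e-04]), 'tcp_pos': array([0.27485452, 0.56064371, 0.22146167]), 'ee_rot': array([[ 8.97808802e-01, -4.40384598e-01, -8.72713297e-04],
       [-4.40385452e-01, -8.97806579e-01, -2.00036802e-03],
       [ 9.74035262e-05,  2.18027826e-03, -9.99997618e-01]]), 'wrist_force': array([0.22916819, 0.15556512, 0.21479922]), 'moment': array([-0.06479539,  0.00839887, -0.02308027]), 'gripper_width': 0.9998313313943413}
scene 380.98235090526714 380.98235090526714 280.9278800169066 214.9594862322632 [[-0.48316204  0.87537744  0.01639459  0.2295615 ]
 [-0.71840087 -0.40708366  0.5640772   0.37729807]
 [ 0.50045443  0.2607628   0.82555928 -1.36511972]
 [ 0.          0.          0.          1.        ]] ['frame', 'fx', 'fy', 'cx', 'cy', 'world_to_cam']
top 453.1101562474381 453.1101562474381 273.2013432234386 214.72525788258537 [[-0.00899229 -0.99977081 -0.01942856  0.04802572]
 [ 0.98763116 -0.01192128  0.15634121 -0.57449029]
 [-0.15653699 -0.01778239  0.987512   -1.00406702]
 [ 0.          0.          0.          1.        ]] ['frame', 'fx', 'fy', 'cx', 'cy', 'world_to_cam']
wrist 376.65501591471093 376.65501591471093 283.1494244227435 212.55336861673098 [[-0.44036283 -0.89781783  0.00193022  0.62380591]
 [ 0.85472414 -0.41988233 -0.30519743  0.03652862]
 [ 0.27482216 -0.1327478   0.95228714 -0.39194196]
 [ 0.          0.          0.          1.        ]] ['frame', 'fx', 'fy', 'cx', 'cy', 'world_to_cam']
```

View pics/scene0.png

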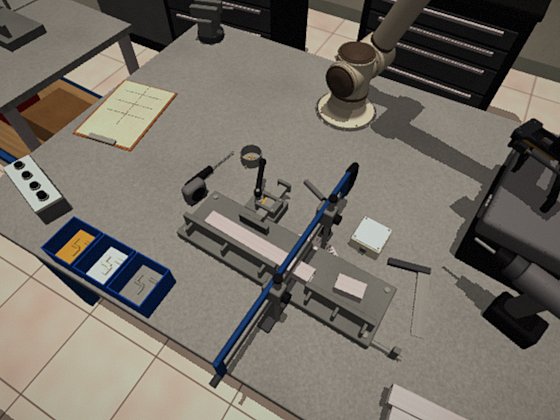

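View pics/top0.png

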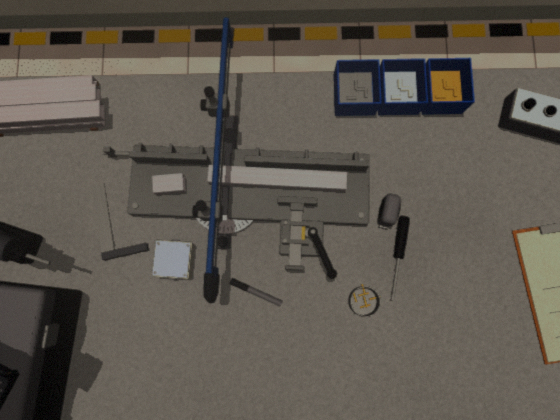

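View pics/wrist0.png

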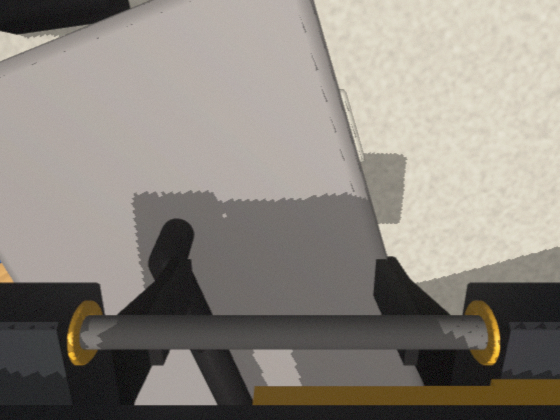

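The top view shows the saw. Its bed spans about (130–370, 148–222), the lever pivot is near (313,232) with the ball at (333,272), and the push plate is at about (295,268). I'll enlarge it for precise pixels.

```bash
cat > h.py <<'E'
import numpy as np,cv2
from station import sense,capture
def ray(c,u,v):
    W=np.array(c["world_to_cam"]);R=W[:3,:3];t=W[:3,3]
    d=np.array([(u-c["cx"])/c["fx"],-(v-c["cy"])/c["fy"],-1.0])
    return -R.T@t,R.T@d
def onz(c,u,v,z):
    o,d=ray(c,u,v);return o+d*(z-o[2])/d[2]
def proj(c,p):
    W=np.array(c["world_to_cam"]);q=W[:3,:3]@np.array(p)+W[:3,3]
    return np.array([c["cx"]+c["fx"]*q[0]/-q[2],c["cy"]-c["fy"]*q[1]/-q[2]])
def crop(n,f,x0,y0,w,h,k):
    c=capture(n);im=c["frame"][y0:y0+h,x0:x0+w,::-1]
    cv2.imwrite(f,cv2.resize(im,None,fx=k,fy=k,interpolation=cv2.INTER_CUBIC));return c
E
python3 - <<'E'
from h import *
crop("top","pics/t1.png",190,135,195,150,4)
crop("scene","pics/s1.png",170,140,200,150,4)
E
```

```text
(no output)
```

View pics/t1.png

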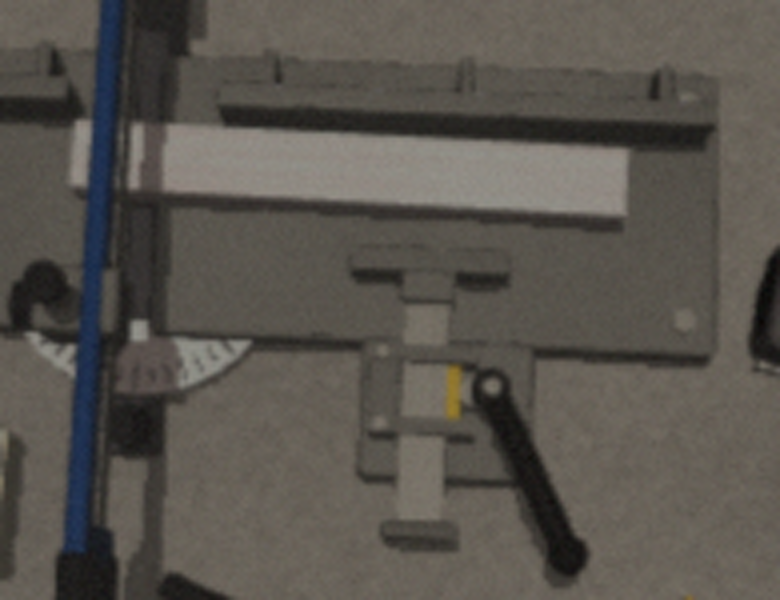

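View pics/s1.png

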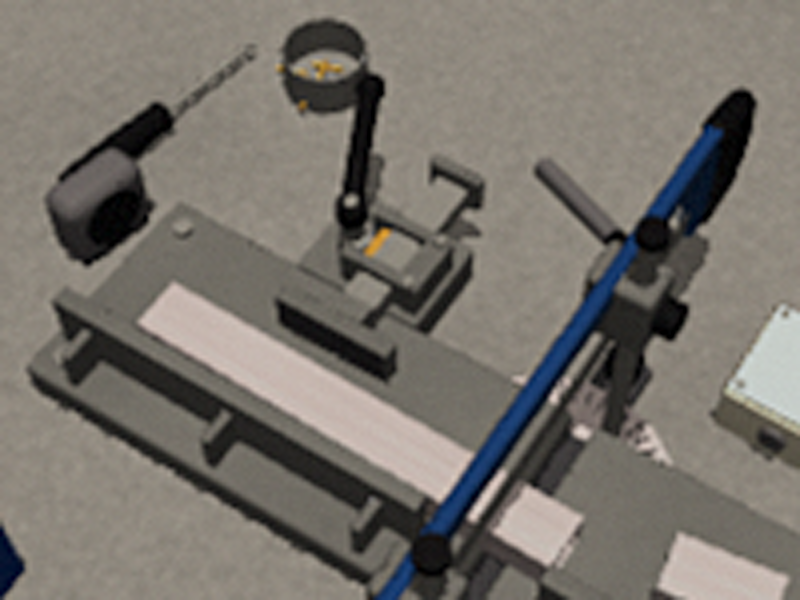

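```bash
python3 - <<'E'
from h import *
c=capture("top"); s=capture("scene")
T=lambda x,y:(190+x/4-.375,135+y/4-.375)
S=lambda x,y:(170+x/4-.375,140+y/4-.375)
def tri(a,b):
    o1,d1=ray(c,*a);o2,d2=ray(s,*b);A=np.stack([d1,-d2],1);t=np.linalg.lstsq(A,o2-o1,rcond=None)[0]
    p,q=o1+d1*t[0],o2+d2*t[1];return (p+q)/2,np.linalg.norm(p-q)
piv=onz(c,*T(491,386),.1);print("piv top",piv,"scene",onz(s,*S(350,210),.1),tri(T(491,386),S(350,210)))
b=onz(c,*T(567,553),.095);print("ball",b,"scene",onz(s,*S(370,88),.095),np.linalg.norm((b-piv)[:2]))
print("leverang",np.degrees(np.arctan2(*(b-piv)[1::-1])))
f1=onz(c,*T(222,108),.084);f2=onz(c,*T(714,125),.084);d=(f1-f2)
print("fence",f1,f2,"yaw",np.degrees(np.arctan2(-d[0],d[1])))
b1=onz(c,*T(250,336),.034);b2=onz(c,*T(712,353),.034);d=b1-b2
print("bed",b1,b2,"yaw",np.degrees(np.arctan2(-d[0],d[1])))
p1=onz(c,*T(382,522),.07);p2=onz(c,*T(459,526),.07);print("plate back top?",p1,p2)
p1=onz(c,*T(382,532),.07);p2=onz(c,*T(459,535),.07);print("plate  back top edge?",p1,p2)
p1=onz(c,*T(352,266),.07);p2=onz(c,*T(508,272),.07);p3=onz(c,*T(352,250),.07);print("jaw",p1,p2,p3)
E
```

```text
piv top [ 0.52913959 -0.04404787  0.1       ] scene [ 0.54041017 -0.03879674  0.1       ] (array([ 0.5309142 , -0.04506634,  0.08534243]), np.float64(2.938796939839695e-05))
ball [ 0.43863176 -0.08327373  0.095     ] scene [ 0.43545792 -0.08518151  0.095     ] 0.09864245908077479
leverang -156.56821723165947
fence [0.69201593 0.10409743 0.084     ] [ 0.67808274 -0.174299    0.084     ] yaw -2.865148074120105
bed [0.56816245 0.09163207 0.034     ] [ 0.55496341 -0.17735282  0.034     ] yaw -2.8092403363255523
plate back top? [0.45740535 0.01606147 0.07      ] [ 0.45477478 -0.02661833  0.07      ]
plate  back top edge? [0.45188359 0.01613385 0.07      ] [ 0.44981257 -0.02652036  0.07      ]
jaw [0.6022769  0.03120346 0.07      ] [ 0.59769633 -0.05719079  0.07      ] [0.61153724 0.03110603 0.07      ]
```

```bash
cat >> h.py <<'E'
YAW=np.radians(-2.85);RS=np.array([[np.cos(YAW),-np.sin(YAW)],[np.sin(YAW),np.cos(YAW)]])
PIV=np.array([-.050,-.0364]);O=np.array([.5809,-.0108])
def w2s(p): return RS.T@(np.array(p)[:2]-O)
def s2w(p): return O+RS@np.array(p)
def target(lev,side,rad=.075,gap=0.):
    # tool position (saw frame) touching lever at joint angle lev; side=-1 pushes ccw, +1 pushes cw
    a=np.radians(205)+lev;u=np.array([np.cos(a),np.sin(a)]);n=np.array([-u[1],u[0]])
    off=.008+.0095*abs(n[0])+.015*abs(n[1])+gap
    return PIV+rad*u+side*n*off
def st():
    s=sense();R=s["ee_rot"];p=w2s(s["tcp_pos"])*1000
    print("t",s["time_s"],"saw mm",p.round(1),"z",round(s["tcp_pos"][2]*1000,1),"xang",round(np.degrees(np.arctan2(R[1,0],R[0,0])),2),"zax",R[:,2].round(3),"F",s["wrist_force"].round(1),"w",round(s["gripper_width"],2),"j6",s["joints"][5].round(0));return p
E
python3 -m jog '[[0,0,-2,0,0,-4.66],[0,0,-2,0,0,-4.66],[0,0,-2,0,0,-4.66],[0,0,-2,0,0,-4.66],[0,0,-2,0,0,-4.66]]' 0
python3 -c "
from h import *
st()
for l in np.arange(0,2.05,.2): print(round(l,2),(target(l,-1)*1000).round(1),(target(l,1)*1000).round(1))
print((target(0.02,-1,gap=.012)*1000).round(1))"
```

```text
time_s: 0.77
tcp_pos: [0.275, 0.561, 0.3235]
ee_rot: [[0.999, -0.045, -0.0], [-0.045, -0.999, -0.0], [-0.0, 0.0, -1.0]]
wrist_force: [0.6, 0.1, -0.8]
gripper_width: 0.704
t 0.7667 saw mm [-333.9  555.9] z 323.5 xang -2.58 zax [-0. -0. -1.] F [ 0.6  0.1 -0.8] w 0.7 j6 9.0
0.0 [-128.8  -44.9] [-107.2  -91.3]
0.2 [-125.6  -60.3] [ -95.  -101.6]
0.4 [-118.9  -75.2] [ -81.6 -108.9]
0.6 [-108.7  -88.8] [ -67.7 -113.1]
0.8 [ -95.3 -100.1] [ -53.9 -114.4]
1.0 [ -79.3 -108.1] [ -40.8 -113.3]
1.2 [ -63.5 -112.4] [ -26.7 -110. ]
1.4 [ -50.7 -114.3] [ -10.  -103.2]
1.6 [ -37.1 -113.8] [  4.4 -93. ]
1.8 [ -23.1 -110.7] [ 15.8 -80.1]
2.0 [  -9.5 -104.5] [ 23.7 -65.5]
[-133.9  -35.7]
```

```bash
python3 -m jog '[[1.3,3.9,0,0,0,0],[1.3,3.9,0,0,0,0],[1.3,3.9,0,0,0,0],[1.3,3.9,0,0,0,0],[1.3,3.9,0,0,0,0]]' 0 >/dev/null
python3 -m jog '[[1.3,3.9,0,0,0,0],[1.3,3.9,0,0,0,0],[1.3,3.9,0,0,0,0],[1.3,3.9,0,0,0,0],[1.3,3.9,0,0,0,0]]' 0 >/dev/null
python3 -m jog '[[1.3,3.9,0,0,0,0],[1.3,3.9,0,0,0,0],[1.3,3.9,0,0,0,0],[1.3,3.9,0,0,0,0],[1.3,3.9,0,0,0,0]]' 0 >/dev/null
python3 -c "
from h import *
st()
crop('wrist','pics/w2.png',0,0,560,420,1)"
```

```text
t 2.0167 saw mm [-138.5  -30.9] z 323.0 xang -2.8 zax [ 0.001  0.    -1.   ] F [ 0.9 -0.2  0.3] w 0.0 j6 71.0
```

View pics/w2.png

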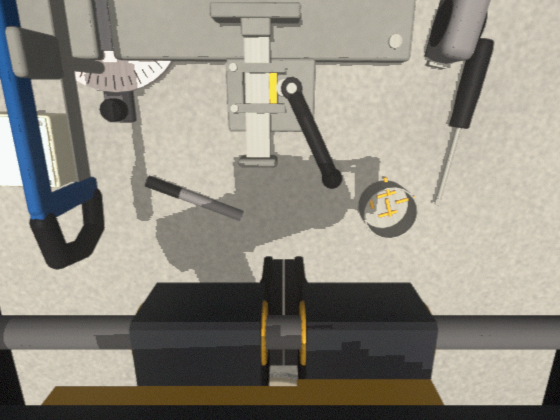

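The wrist view shows the pivot at (291,88), the ball at (332,179), the plate's back edge at about (239–276, 164) and the jaw at (211–300, 3–22). I'll check these against my estimate.

```bash
python3 - <<'E'
from h import *
c=capture('wrist')
for n,u,v,z in [("piv",291,88,.102),("ball",332,179,.095),("plate l",239,158,.07),("plate r",276,158,.07),("pl fr",239,154,.07),("jawL",211,3,.07),("jawR",300,4,.07)]:
    print(n,(w2s(onz(c,u,v,z))*1000).round(1))
im=cv2.resize(c["frame"][60:210,140:340,::-1],None,fx=4,fy=4,interpolation=2);cv2.imwrite("pics/w3.png",im)
E
```

```text
piv [-48.9 -45.5]
ball [-140.3  -88.9]
plate l [-121.6   11.2]
plate r [-121.9  -29.7]
pl fr [-117.2   11. ]
jawL [31.  32.1]
jawR [ 29.6 -55.1]
```

View pics/w3.png

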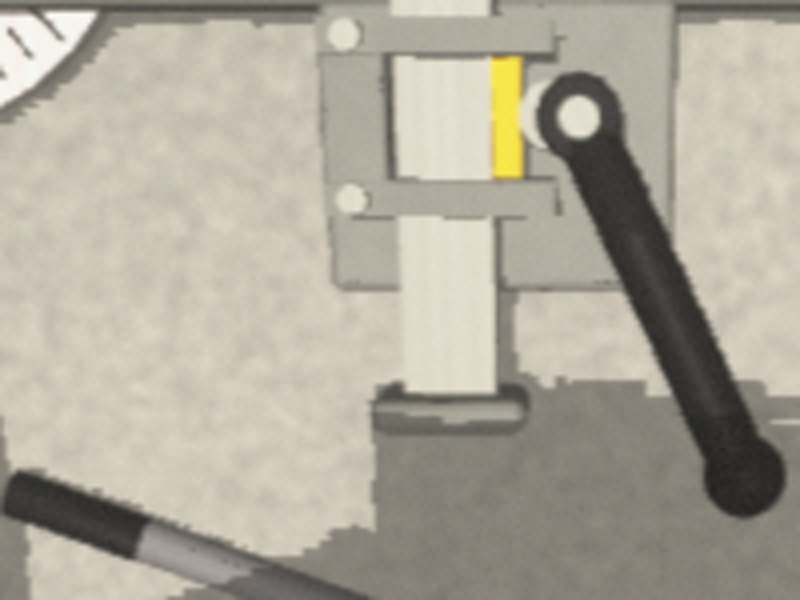

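```bash
python3 - <<'E'
from h import *
st();s=sense();R=s["ee_rot"]
c=capture('wrist');t=capture("top");sc=capture("scene")
for n,k in (("w",c),("t",t),("s",sc)): print(n,proj(k,s["tcp_pos"]),proj(k,s["tcp_pos"]-.03*R[:,2]))
W=c["world_to_cam"];cp=-W[:3,:3].T@W[:3,3];print("cam in tool",R.T@(cp-s["tcp_pos"]));print(W[:3,:3]@R)
o=t["frame"][:,:,::-1].copy();cv2.circle(o,tuple(proj(t,s["tcp_pos"]).round().astype(int)),1,(0,0,255),-1)
cv2.imwrite("pics/t4.png",cv2.resize(o[180:330,200:400],None,fx=4,fy=4,interpolation=0))
o=sc["frame"][:,:,::-1].copy();cv2.circle(o,tuple(proj(sc,s["tcp_pos"]).round().astype(int)),1,(0,0,255),-1)
cv2.imwrite("pics/s4.png",cv2.resize(o[50:200,170:370],None,fx=4,fy=4,interpolation=0))
E
```

```text
t 2.1167 saw mm [-137.9  -33.5] z 322.4 xang -3.32 zax [-0.    -0.001 -1.   ] F [ 1.3  0.9 -0.9] w 0.0 j6 70.0
w [282.37083423 278.47572305] [282.24819823 313.74439229]
t [318.40438957 267.3608549 ] [319.86852733 266.57079414]
s [276.09966161 104.57237734] [276.18700494  93.94212393]
cam in tool [ 0.08486853  0.00032132 -0.16160058]
[[-2.96564868e-05  9.99999946e-01 -3.27069049e-04]
 [ 9.52236312e-01  1.28114470e-04  3.05362062e-01]
 [ 3.05362087e-01 -3.02391060e-04 -9.52236265e-01]]
```

View pics/t4.png

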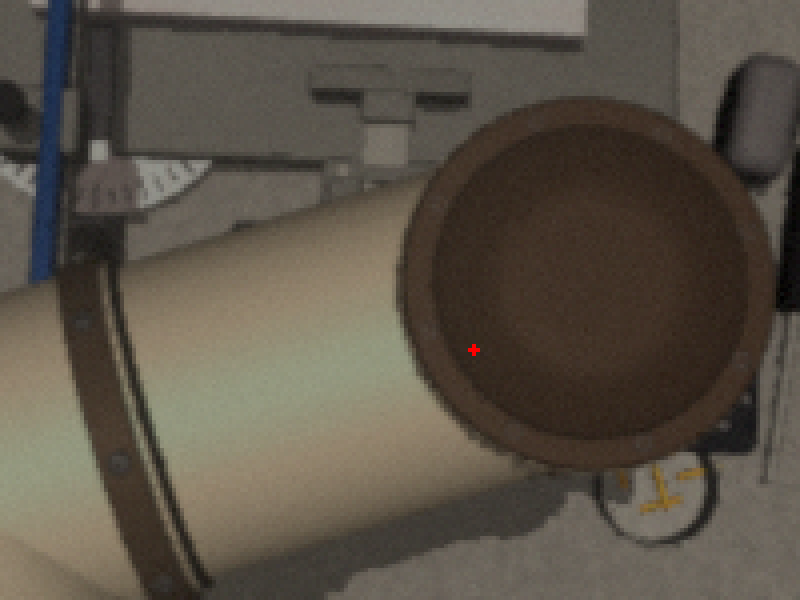

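View pics/s4.png

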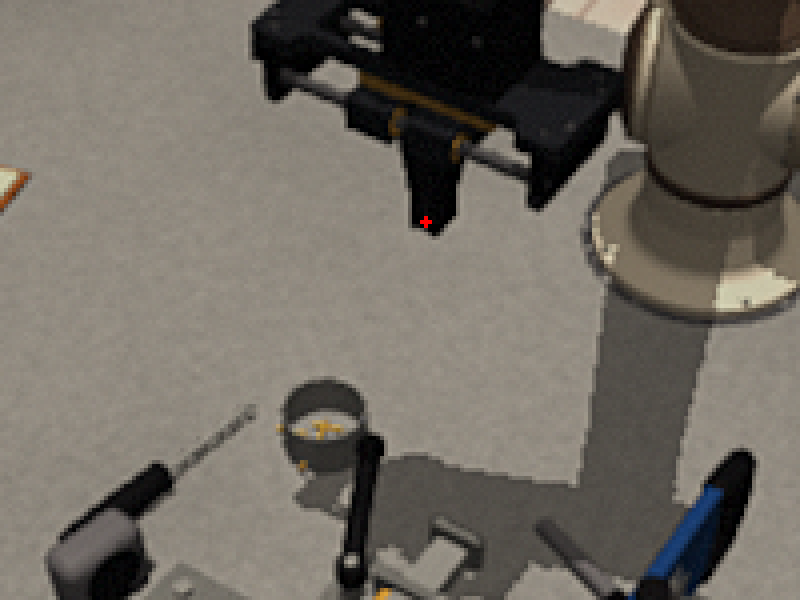

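```bash
python3 - <<'E'
from h import *
for i in range(3):
    c=capture('wrist');st()
    W=c["world_to_cam"];x=W[:3,:3][0];print("camx ang",np.degrees(np.arctan2(x[1],x[0]))+90)
    for n,u,v,z in [("piv",291,88,.102),("ball",332,179,.095),("plate l",239,158,.07)]:
        print(n,(w2s(onz(c,u,v,z))*1000).round(1))
cv2.imwrite("pics/w5.png",cv2.resize(c["frame"][0:210,140:360,::-1],None,fx=3,fy=2.8))
cv2.imwrite("pics/w5.png",cv2.resize(c["frame"][0:200,140:360,::-1],None,fx=3,fy=3))
E
```

```text
t 2.3167 saw mm [-138.7  -28.2] z 322.6 xang -2.77 zax [ 0.  0. -1.] F [-0.1  0.1  0.2] w 0.01 j6 70.0
camx ang -2.8785248988667433
piv [-50.4 -37. ]
ball [-141.5  -80.9]
plate l [-123.4   19.3]
t 2.3667 saw mm [-138.7  -27.8] z 322.6 xang -2.71 zax [ 0.  0. -1.] F [-0.1  0.5 -1.3] w 0.0 j6 70.0
camx ang -2.776182423084933
piv [-50.4 -36.1]
ball [-141.4  -80.2]
plate l [-123.5   20.1]
t 2.4167 saw mm [-138.7  -27.6] z 322.7 xang -2.67 zax [ 0.  0. -1.] F [-0.2 -0.1 -0.5] w 0.0 j6 70.0
camx ang -2.709996835653712
piv [-50.3 -35.6]
ball [-141.3  -79.8]
plate l [-123.5   20.6]
```

View pics/w5.png

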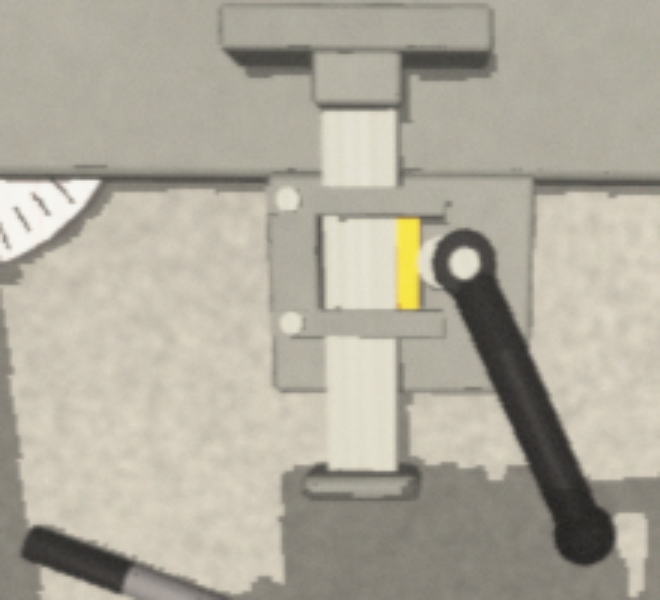

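```bash
python3 - <<'E'
from h import *
c=capture('wrist');st()
for n,x,y,z in [("piv",464,263,.102),("ball",584,535,.095),("plate l",306,487,.07),("plate r",418,484,.07),("plate l",306,470,.07),("jawFL",219,7,.07),("jawFR",491,9,.07),("bedL",0,178,.034),("bedR",640,178,.034)]:
    print(n,(w2s(onz(c,140+x/3-.33,y/3-.33,z))*1000).round(1))
E
```

```text
t 2.4667 saw mm [-138.7  -27.5] z 322.7 xang -2.66 zax [ 0.  0. -1.] F [0.1 1.1 0.1] w 0.01 j6 70.0
piv [-49.7 -38.5]
ball [-140.2  -82. ]
plate l [-128.   18.]
plate r [-126.7  -23.4]
plate l [-121.7   17.8]
jawFL [29.8 41.6]
jawFR [ 29.4 -47.3]
bedL [-19.6 131.7]
bedR [ -18.9 -105.2]
```

```bash
sed -i 's/-.0108\])/-.0128])/' h.py
python3 -m jog '[[0.1,0.2,4,0,0,0],[0.1,0.2,4,0,0,0],[0.1,0.2,4,0,0,0],[0.1,0.2,4,0,0,0],[0.1,0.2,2,0,0,0]]' 0 >/dev/null
python3 -m jog '[[0,0,2,0,0,0],[0,0,1.5,0,0,0],[0,0,1,0,0,0],[0,0,0,0,0,0],[0,0,0,0,0,0]]' 0 >/dev/null
python3 -c "
from h import *
crop('scene','pics/s6.png',200,100,160,120,5)
crop('wrist','pics/w6.png',0,0,560,420,1)
st()"
```

```text
t 3.4 saw mm [-132.8  -36. ] z 98.5 xang -2.72 zax [ 0.002  0.    -1.   ] F [-0.2  0.5 -0.2] w 0.01 j6 72.0
```

View pics/s6.png

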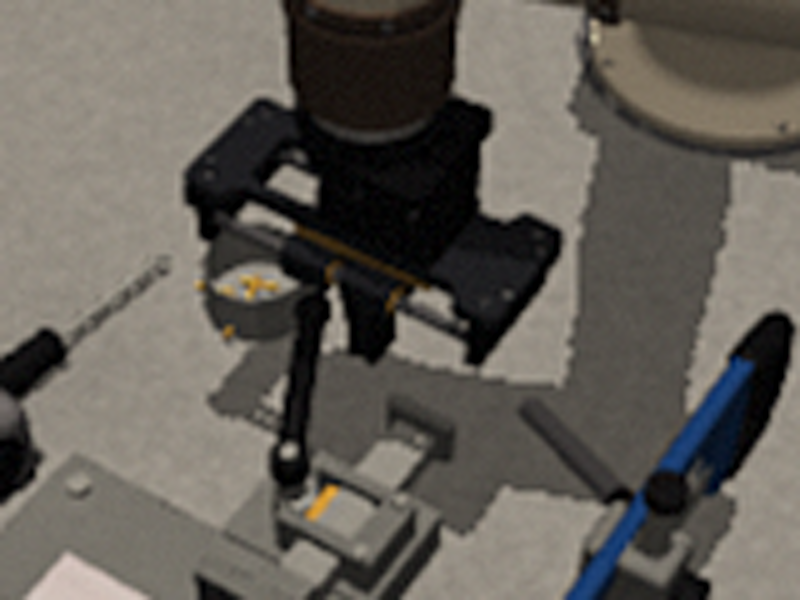

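View pics/w6.png

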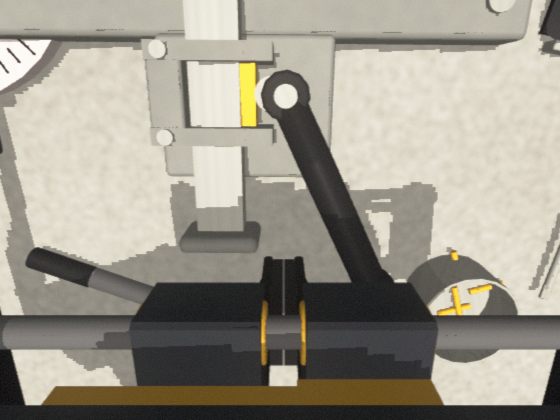

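```bash

python3 -m jog '[[0,0,0.8,0,0,0],[0,0,0.8,0,0,0],[0.4,0.9,0,0,0,0],[0.2,0.8,0,0,0,0],[0.2,0.8,0,0,0,0]]' 0 
python3 -c "
from h import *
st()"
```

```text
time_s: 3.82
tcp_pos: [0.453, -0.0687, 0.0814]
ee_rot: [[0.999, -0.049, 0.001], [-0.049, -0.999, 0.001], [0.001, -0.001, -1.0]]
wrist_force: [-0.9, 2.8, -0.9]
gripper_width: 0.006
t 3.8167 saw mm [-124.9  -62.1] z 81.4 xang -2.82 zax [ 0.001  0.001 -1.   ] F [-0.9  2.8 -0.9] w 0.01 j6 75.0
```

```bash

python3 -m jog '[[0.3,0.7,0,0,0,0],[0.35,0.75,0,0,0,0],[0.5,0.7,0,0,0,0],[0.5,0.65,0,0,0,0],[0.65,0.55,0,0,0,0]]' 0 >/dev/null
python3 -c "
from h import *
st()"
python3 -m jog '[[0.7,0.5,0,0,0,0],[0.8,0.4,0,0,0,0],[0.8,0.4,0,0,0,0],[0.8,0.2,0,0,0,0],[0.8,0.2,0,0,0,0]]' 0 >/dev/null
python3 -c "
from h import *
st()
crop('scene','pics/s7.png',200,100,160,120,5)"
```

```text
t 4.2333 saw mm [-102.5  -96.4] z 81.6 xang -2.85 zax [-0.001 -0.    -1.   ] F [-0.5  0.4  0.4] w 0.01 j6 80.0
t 4.65 saw mm [ -63.  -112.6] z 81.4 xang -2.82 zax [-0.001 -0.    -1.   ] F [-1.8  0.7 -0.1] w 0.0 j6 83.0
```

View pics/s7.png

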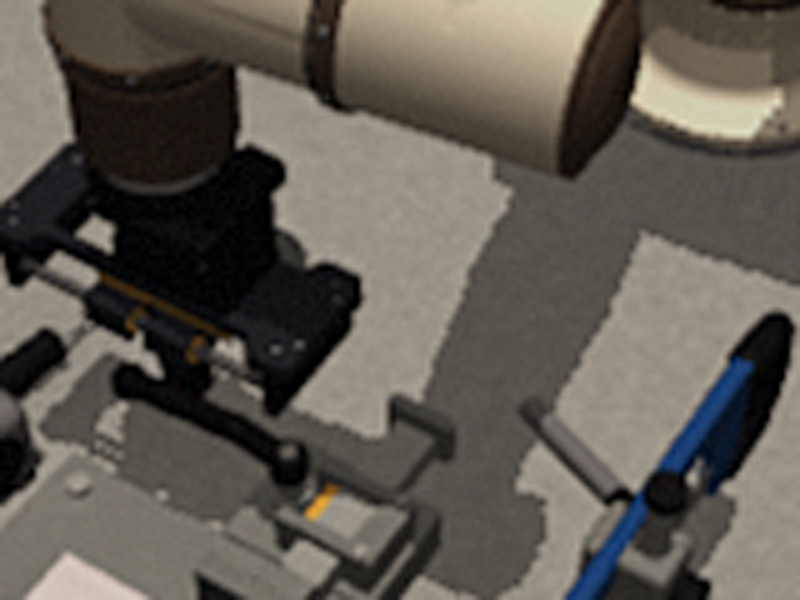

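```bash

python3 -m jog '[[0.65,0.1,0,0,0,0],[0.65,0.1,0,0,0,0],[0.7,0,0,0,0,0],[0.7,0,0,0,0,0],[0.7,-0.15,0,0,0,0]]' 0 >/dev/null
python3 -c "
from h import *
st()"
python3 -m jog '[[0.7,-0.15,0,0,0,0],[0.5,-0.2,0,0,0,0],[0.4,-0.2,0,0,0,0],[0.2,-0.1,0,0,0,0],[0.0,0,0,0,0,0]]' 0 >/dev/null
python3 -c "
from h import *
st()"
```

```text
t 5.1167 saw mm [ -29.  -112.8] z 81.5 xang -2.82 zax [-0. -0. -1.] F [-1.1  0.9  1.2] w 0.0 j6 83.0
t 5.5333 saw mm [ -10.8 -105.9] z 81.6 xang -2.78 zax [ 0.001 -0.    -1.   ] F [-0.2 -0.6 -0.8] w 0.01 j6 83.0
```

```bash

python3 -m jog '[[0.15,-0.15,0,0,0,0],[0.1,-0.1,0,0,0,0],[0,0,0,0,0,0],[0,0,0,0,0,0],[0.0,0,0,0,0,0]]' 0 >/dev/null
python3 -c "
from h import *
st()
crop('wrist','pics/w8.png',0,0,560,420,1)
crop('scene','pics/s8.png',200,100,160,120,5)"
```

```text
t 5.95 saw mm [  -9.  -103.7] z 81.7 xang -2.81 zax [ 0.  0. -1.] F [ 1.1 -0.5  0.2] w 0.0 j6 83.0
```

View pics/w8.png

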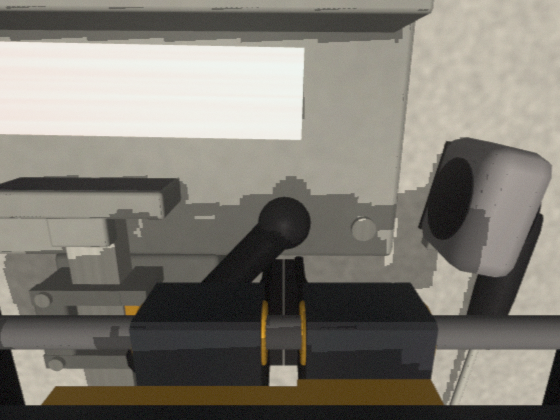

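View pics/s8.png

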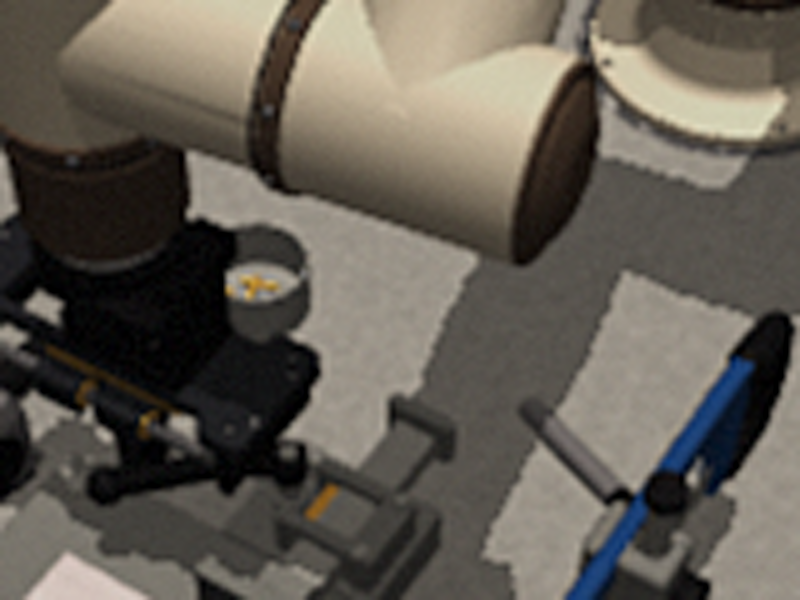

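```bash

python3 -m jog '[[0.15,-0.15,0,0,0,0],[0.1,-0.1,0,0,0,0],[0,0,0,0,0,0],[0,0,0,0,0,0],[0.0,0,0,0,0,0]]' 0 >/dev/null
python3 -c "
from h import *
st()
c=capture('wrist');print((w2s(onz(c,285,222,.095))*1000).round(1))"
```

```text
t 6.4667 saw mm [  -6.9 -101.6] z 81.5 xang -2.83 zax [-0.001 -0.    -1.   ] F [-1.7 -2.2  1.1] w 0.0 j6 82.0
[  26.4 -102.7]
```

```bash

python3 -m jog '[[0.1,-0.1,0,0,0,0],[0.1,-0.1,0,0,0,0],[0,0,0,0,0,0],[0,0,0,0,0,0],[0.0,0,0,0,0,0]]' 0 >/dev/null
python3 -c "
from h import *
st()"
python3 -m jog '[[0.1,-0.1,0,0,0,0],[0,0,0,0,0,0],[0,0,0,0,0,0],[0,0,0,0,0,0],[0.0,0,0,0,0,0]]' 0 >/dev/null
python3 -c "
from h import *
st()"
```

```text
t 6.9333 saw mm [  -6.6 -101. ] z 81.5 xang -2.85 zax [-0.005 -0.002 -1.   ] F [-4.7 -8.1  2.2] w 0.0 j6 82.0
t 7.35 saw mm [  -6.4 -100.8] z 81.5 xang -2.87 zax [-0.007 -0.003 -1.   ] F [ -6.1 -10.6   4. ] w 0.01 j6 82.0
```

```bash

python3 -m jog '[[-0.8,1,0,0,0,0],[-1,1,-1,0,0,0],[-1,0,-3,0,0,0],[-1,-1,-3,0,0,0],[-1,-1,-2,0,0,0]]' 0 >/dev/null
python3 -m jog '[[-2,-2,0,0,0,0],[-2.5,-2,0,0,0,0],[-2.5,-2,0,0,0,0],[-2,-2,0,0,0,0],[-1,-2,0,0,0,0]]' 0 >/dev/null
python3 -m jog '[[0,0,0,0,0,0],[0,0,0,0,0,0],[0,0,0,0,0,0],[0,0,0,0,0,0],[0,0,0,0,0,0]]' 0 >/dev/null
python3 -c "
from h import *
crop('wrist','pics/w9.png',0,0,560,420,1)
st()"
```

```text
t 8.65 saw mm [-151.3    1.2] z 171.4 xang -2.9 zax [-0.  0. -1.] F [0.1 0.6 0.4] w 0.01 j6 66.0
```

View pics/w9.png

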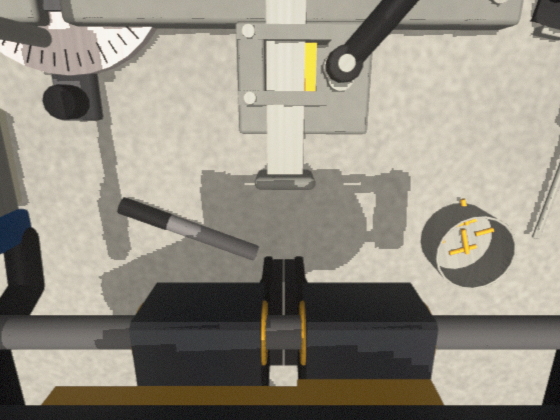

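```bash

python3 -m jog '[[-0.4,0.1,2,0,0,0],[-0.4,0,3,0,0,0],[0,0,3,0,0,0],[0,0,2.5,0,0,0],[0,0,1.3,0,0,0]]' 0 >/dev/null
python3 -m jog '[[0,0,0,0,0,0],[0,0,0,0,0,0],[0,0,0,0,0,0],[0,0,0,0,0,0],[0,0,0,0,0,0]]' 0 >/dev/null
python3 -c "
from h import *
crop('wrist','pics/w10.png',0,0,560,420,1)
crop('scene','pics/s10.png',200,100,160,120,5)
st()"
```

```text
t 9.5833 saw mm [-159.1    0.9] z 54.4 xang -2.82 zax [ 0.002  0.001 -1.   ] F [ 0.7 -0.9 -0.1] w 0.0 j6 65.0
```

View pics/w10.png

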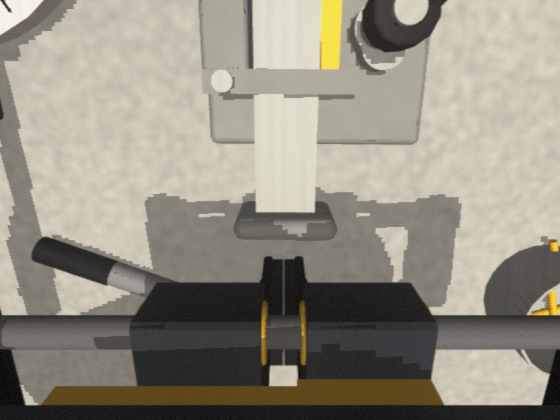

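View pics/s10.png

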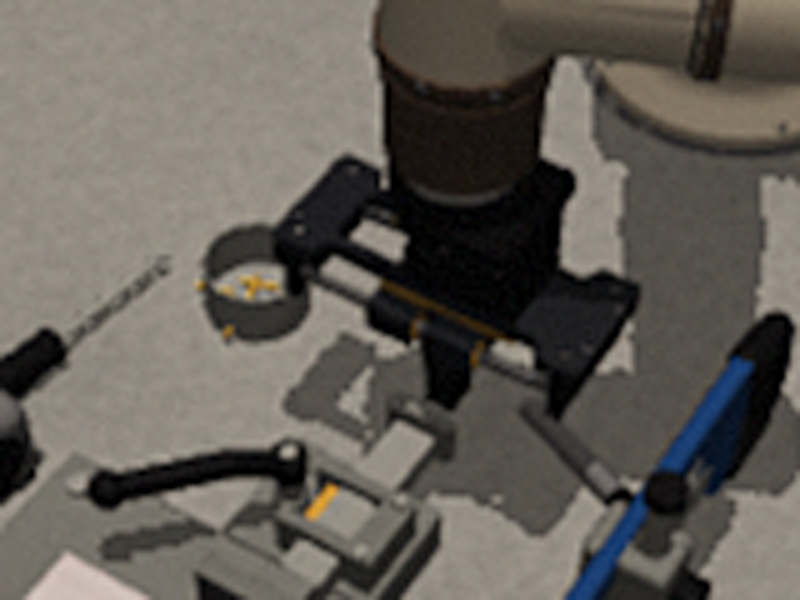

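```bash

python3 -m jog '[[0.5,0,0,0,0,0],[0.5,0,0,0,0,0],[0.5,0,0,0,0,0],[0.5,0,0,0,0,0],[0.5,0,0,0,0,0]]' 0 >/dev/null
python3 -c "
from h import *
st()"
python3 -m jog '[[0.4,0,0,0,0,0],[0.4,0,0,0,0,0],[0.3,0,0,0,0,0],[0.2,0,0,0,0,0],[0.2,0,0,0,0,0]]' 0 >/dev/null
python3 -c "
from h import *
st()
crop('top','pics/t11.png',190,135,195,150,4)"
```

```text
t 10.0 saw mm [-135.2    0.4] z 53.3 xang -2.84 zax [-0.003 -0.001 -1.   ] F [-4.5  1.5  2.4] w 0.01 j6 67.0
t 10.4167 saw mm [-120.     0.3] z 53.3 xang -2.83 zax [-0.001 -0.    -1.   ] F [-4.4 -1.2  2.3] w 0.01 j6 68.0
```

View pics/t11.png

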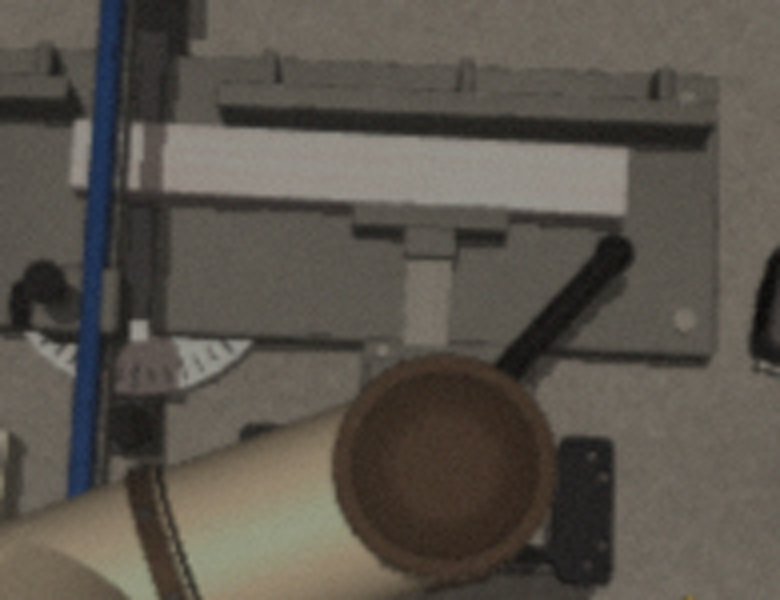

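```bash

python3 -m jog '[[0.2,0,0,0,0,0],[0.2,0,0,0,0,0],[0.2,0,0,0,0,0],[0.1,0,0,0,0,0],[0.1,0,0,0,0,0]]' 0 >/dev/null
python3 -c "
from h import *
st()"
python3 -m jog '[[0.1,0,0,0,0,0],[0.1,0,0,0,0,0],[0.0,0,0,0,0,0],[0,0,0,0,0,0],[0,0,0,0,0,0]]' 0 >/dev/null
python3 -c "
from h import *
st()
crop('top','pics/t12.png',190,135,195,150,4)"
```

```text
t 10.8833 saw mm [-112.5    0.3] z 53.3 xang -2.83 zax [-0.002 -0.001 -1.   ] F [-4.4 -0.4  2.2] w 0.01 j6 68.0
t 11.3 saw mm [-110.9    0.3] z 53.3 xang -2.84 zax [-0.003 -0.001 -1.   ] F [-6.1 -0.6  2.7] w 0.01 j6 68.0
```

View pics/t12.png

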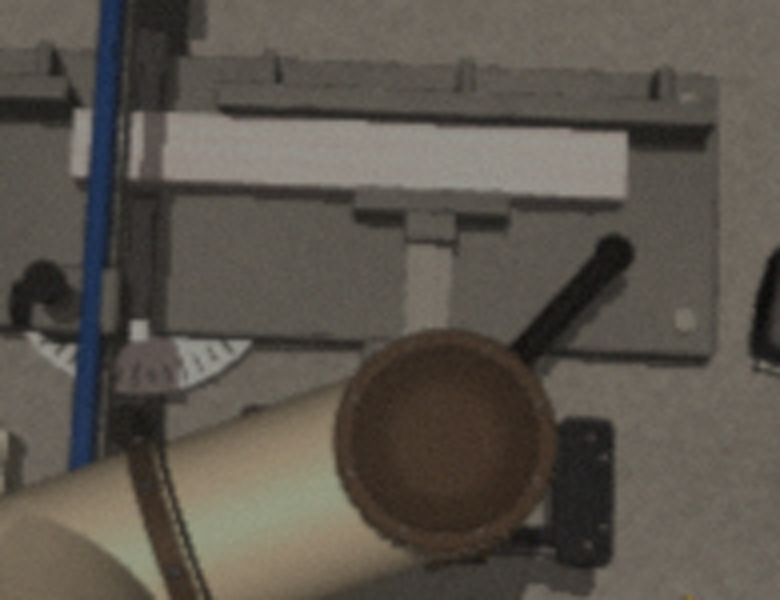

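```bash

for i in 1 2; do python3 -m jog '[[0.1,0,0,0,0,0],[0.1,0,0,0,0,0],[0.0,0,0,0,0,0],[0,0,0,0,0,0],[0,0,0,0,0,0]]' 0 >/dev/null
python3 -c "
from h import *
st()"; done
```

```text
t 11.7667 saw mm [-110.9    0.3] z 53.2 xang -2.86 zax [-0.007 -0.001 -1.   ] F [-10.3   2.9   7.8] w 0.0 j6 68.0
t 12.1833 saw mm [-1.109e+02  1.000e-01] z 53.1 xang -2.89 zax [-0.011 -0.001 -1.   ] F [-15.3   4.   11. ] w 0.01 j6 68.0
```

```bash
python3 - <<'E'
from h import *
c=capture('top');f=c["frame"].astype(int)
m=((f.min(2)>110)).astype(np.uint8)
m[:160]=0;m[200:]=0;m[:,:233]=0;m[:,350:]=0
ct=max(cv2.findContours(m,0,1)[0],key=cv2.contourArea)
P=np.array([w2s(onz(c,u,v,.064)) for u,v in ct[:,0].astype(float)])*1000
print(P.min(0),P.max(0))
r=cv2.minAreaRect(P.astype(np.float32));print(r)
for a,b in((-70,0),(0,95),(-75,95)):
  s=P[(P[:,1]>a)&(P[:,1]<b)];mid=s[:,0].mean()
  for q in(s[s[:,0]<mid],s[s[:,0]>mid]): print(a,b,np.polyfit(q[:,1],q[:,0],1))
E
```

```text
[  66.54505889 -109.77996739] [106.92500392 152.18267266]
((86.22802734375, 21.27068328857422), (262.20831298828125, 39.09440231323242), 89.43727111816406)
-70 0 [3.79278902e-02 6.99198747e+01]
-70 0 [-3.55536560e-02  1.02274387e+02]
0 95 [-5.58734162e-03  6.92212013e+01]
0 95 [5.25280603e-03 1.03999467e+02]
-75 95 [6.26006121e-03 6.86828045e+01]
-75 95 [4.27769373e-03 1.03898933e+02]
```

```bash

python3 -m jog '[[-1,0,0,0,0,0],[-1,0,0,0,0,0],[-0.5,0,-3,0,0,0],[0,0,-4,0,0,0],[0,0,-4,0,0,0]]' 0 >/dev/null
python3 -m jog '[[3.2,0,-1,0,0,0],[3.5,1,0,0,0,0],[3.5,1.5,0,0,0,0],[3.5,1.5,0,0,0,0],[3.2,1.6,0,0,0,0]]' 0 >/dev/null
python3 -m jog '[[0,0,0,0,0,0],[0,0,0,0,0,0],[0,0,0,0,0,0],[0,0,0,0,0,0],[0,0,0,0,0,0]]' 0 >/dev/null
python3 -c "
from h import *
crop('wrist','pics/w13.png',0,0,560,420,1)
st();print(target(2,1,gap=.012))"
```

```text
t 13.5333 saw mm [ 37.9 -54.5] z 174.3 xang -2.75 zax [ 0.001  0.    -1.   ] F [-0.5  1.   0.9] w 0.0 j6 79.0
[ 0.03146867 -0.0564025 ]
```

View pics/w13.png

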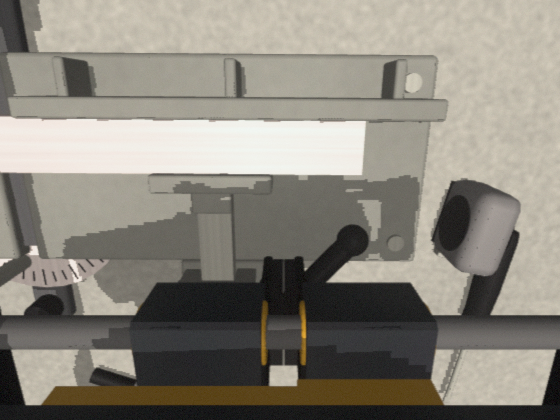

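```bash

python3 -m jog '[[-0.1,0,3,0,0,0],[-0.1,0,3,0,0,0],[-0.1,0,2.2,0,0,0],[0,0,1,0,0,0],[0,0,0,0,0,0]]' 0 >/dev/null
python3 -m jog '[[0,0,0,0,0,0],[0,0,0,0,0,0],[0,0,0,0,0,0],[0,0,0,0,0,0],[0,0,0,0,0,0]]' 0 >/dev/null
python3 -c "
from h import *
crop('scene','pics/s14.png',200,100,160,120,5)
crop('wrist','pics/w14.png',0,0,560,420,1)
st()
for l in np.arange(2,-.05,-.2): print(round(l,2),(target(l,1)*1000).round(1))"
```

```text
t 14.4667 saw mm [ 35.6 -55.2] z 82.1 xang -2.82 zax [ 0.001  0.    -1.   ] F [ 0.4  0.2 -0.3] w 0.0 j6 79.0
2.0 [ 23.7 -65.5]
1.8 [ 15.8 -80.1]
1.6 [  4.4 -93. ]
1.4 [ -10.  -103.2]
1.2 [ -26.7 -110. ]
1.0 [ -40.8 -113.3]
0.8 [ -53.9 -114.4]
0.6 [ -67.7 -113.1]
0.4 [ -81.6 -108.9]
0.2 [ -95.  -101.6]
0.0 [-107.2  -91.3]
```

View pics/s14.png

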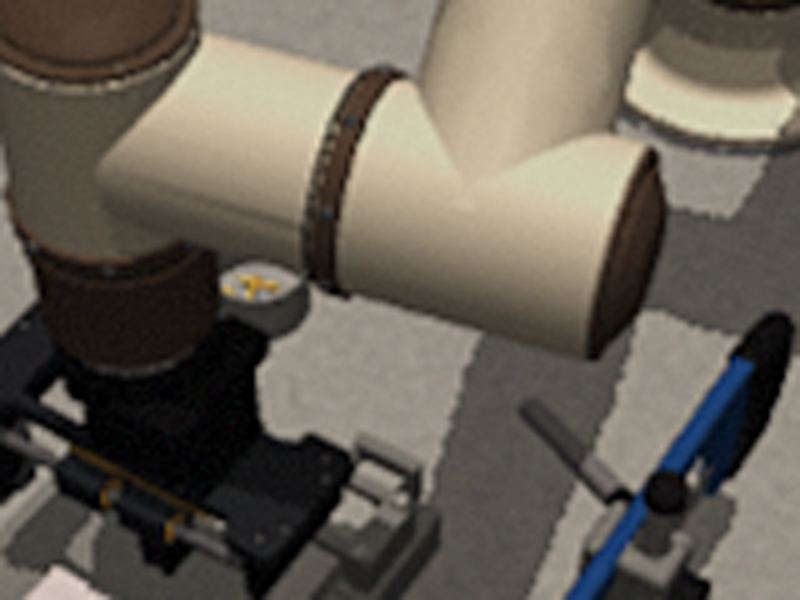

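View pics/w14.png

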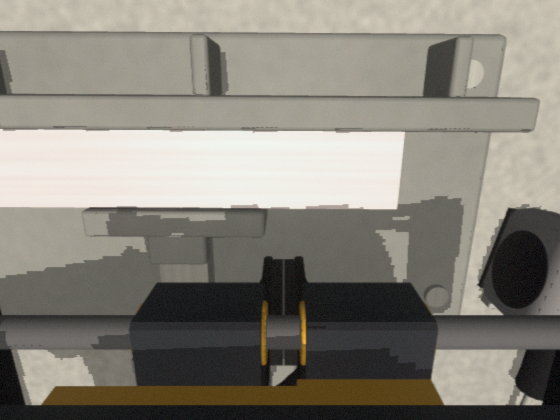

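```bash

python3 -m jog '[[-0.6,0.5,0,0,0,0],[-0.6,0.5,0,0,0,0],[-0.4,0.7,0,0,0,0],[-0.4,0.7,0,0,0,0],[-0.55,0.65,0,0,0,0]]' 0 >/dev/null
python3 -c "
from h import *
st()"
python3 -m jog '[[-0.55,0.65,0,0,0,0],[-0.7,0.5,0,0,0,0],[-0.7,0.5,0,0,0,0],[-0.85,0.35,0,0,0,0],[-0.85,0.35,0,0,0,0]]' 0 >/dev/null
python3 -c "
from h import *
st()"
python3 -m jog '[[-0.7,0.2,0,0,0,0],[-0.7,0.15,0,0,0,0],[-0.65,0.05,0,0,0,0],[-0.65,0.05,0,0,0,0],[-0.7,-0.1,0,0,0,0]]' 0 >/dev/null
python3 -c "
from h import *
st()
crop('scene','pics/s15.png',200,100,160,120,5)"
```

```text
t 14.8833 saw mm [  9.7 -86.4] z 81.6 xang -2.83 zax [ 0.001  0.    -1.   ] F [0.7 0.3 0.1] w 0.0 j6 81.0
t 15.3 saw mm [ -27.3 -109.7] z 81.6 xang -2.82 zax [ 0. -0. -1.] F [ 0.8 -0.2 -0.3] w 0.0 j6 83.0
t 15.7167 saw mm [ -60.9 -112.8] z 81.7 xang -2.81 zax [ 0.001 -0.    -1.   ] F [2.1 0.3 0. ] w 0.0 j6 83.0
```

View pics/s15.png

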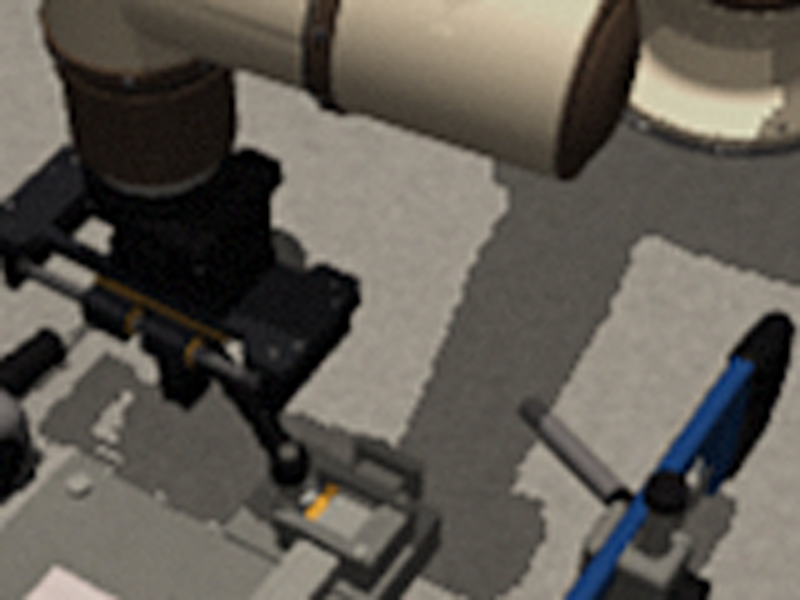

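```bash

python3 -m jog '[[-0.7,-0.1,0,0,0,0],[-0.7,-0.2,0,0,0,0],[-0.7,-0.2,0,0,0,0],[-0.65,-0.35,0,0,0,0],[-0.65,-0.4,0,0,0,0]]' 0 >/dev/null
python3 -c "
from h import *
st()"
python3 -m jog '[[-0.5,-0.4,0,0,0,0],[-0.4,-0.4,0,0,0,0],[-0.2,-0.2,0,0,0,0],[0,0,0,0,0,0],[0,0,0,0,0,0]]' 0 >/dev/null
python3 -c "
from h import *
st()"
```

```text
t 16.1833 saw mm [ -94.2 -100. ] z 81.9 xang -2.8 zax [ 0.002 -0.    -1.   ] F [ 2.5 -0.8 -0.3] w 0.01 j6 81.0
t 16.6 saw mm [-106.8  -90.2] z 81.3 xang -2.81 zax [-0.003  0.    -1.   ] F [-0.2 -0.1  0.3] w 0.0 j6 80.0
```

```bash

for i in 1 2 3; do python3 -m jog '[[-0.05,-0.1,0,0,0,0],[-0.05,-0.1,0,0,0,0],[0,0,0,0,0,0],[0,0,0,0,0,0],[0,0,0,0,0,0]]' 0 >/dev/null
python3 -c "
from h import *
st()"; done
```

```text
t 17.0167 saw mm [-107.2  -88.5] z 81.2 xang -2.84 zax [-0.002 -0.    -1.   ] F [ 0.1 -1.5  0.2] w 0.0 j6 79.0
t 17.4333 saw mm [-107.5  -86.2] z 81.5 xang -2.82 zax [ 0.  0. -1.] F [-0.8 -1.6 -1.2] w 0.01 j6 79.0
t 17.85 saw mm [-108.1  -85.1] z 81.6 xang -2.78 zax [ 0.001 -0.001 -1.   ] F [ 0.5 -7.  -3. ] w 0.01 j6 79.0
```

```bash

for i in 1 2; do python3 -m jog '[[0,-0.1,0,0,0,0],[-0.05,-0.1,0,0,0,0],[0,0,0,0,0,0],[0,0,0,0,0,0],[0,0,0,0,0,0]]' 0 >/dev/null
python3 -c "
from h import *
st()"; done
```

```text
t 18.2667 saw mm [-108.3  -84.5] z 81.7 xang -2.74 zax [ 0.001 -0.004 -1.   ] F [  3.8 -15.9  -2.9] w 0.0 j6 78.0
t 18.6833 saw mm [-108.4  -84.1] z 81.8 xang -2.69 zax [ 0.001 -0.006 -1.   ] F [  4.3 -24.4  -6.3] w 0.01 j6 78.0
```

```bash

python3 -m jog '[[0.2,0.6,0,0,0,0],[0.5,1,0,0,0,0],[0.3,0.8,-1,0,0,0],[0,0,-3,0,0,0],[0,0,-4,0,0,0]]' 0 >/dev/null
python3 -m jog '[[-2,0,-3,0,0,0],[-2,0,-3,0,0,0],[-2,-1,-3,0,0,0],[-1,-1,-3,0,0,0],[-1,-1,-1,0,0,0]]' 0 >/dev/null
python3 -m jog '[[0,0,0,0,0,0],[0,0,0,0,0,0],[0,0,0,0,0,0],[0,0,0,0,0,0],[0,0,0,0,0,0]]' 0 >/dev/null
python3 -c "
from h import *
st()
crop('wrist','pics/w16.png',0,0,560,420,1)
crop('scene','pics/s16.png',150,120,220,165,3.6)"
```

```text
t 19.9333 saw mm [-179.6  -74.6] z 290.2 xang -2.85 zax [-0.003 -0.    -1.   ] F [-0.1  0.2 -0.3] w 0.0 j6 75.0
```

View pics/w16.png

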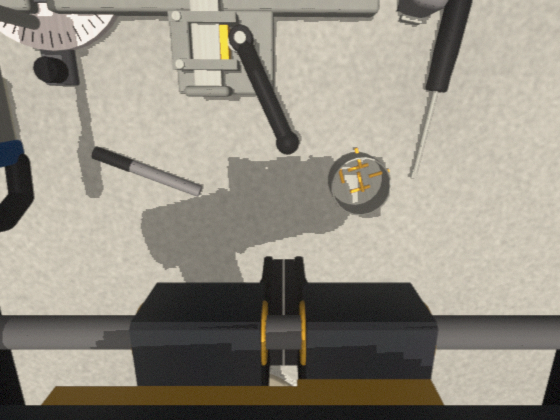

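View pics/s16.png

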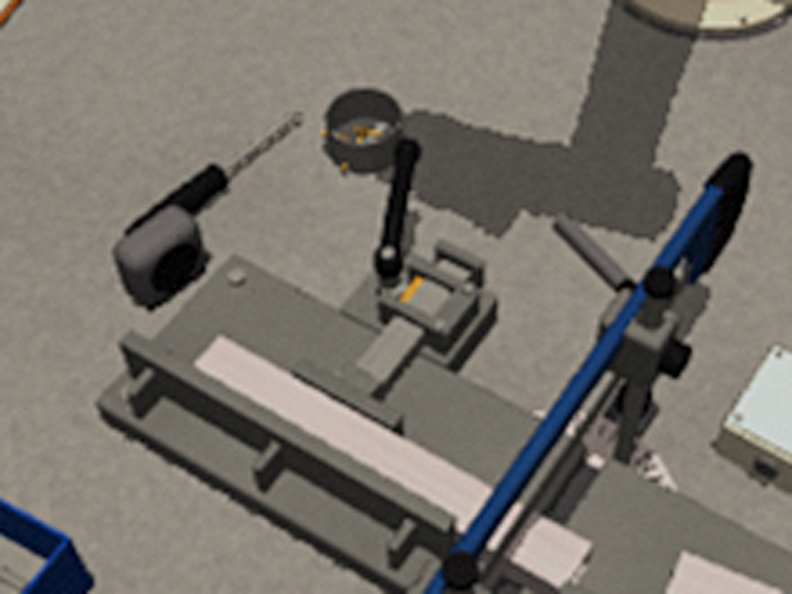

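```bash
python3 - <<'E'
from h import *
w=capture('wrist')
a=w2s(onz(w,240,37,.102));b=w2s(onz(w,288,144,.095));d=b-a
print(a,b,"lever rad",np.radians((np.degrees(np.arctan2(d[1],d[0]))%360)-205))
c=crop('top','pics/t17.png',190,135,195,150,4);f=c["frame"].astype(int)
m=((f.min(2)>110)).astype(np.uint8)
m[:160]=0;m[200:]=0;m[:,:233]=0;m[:,350:]=0
ct=max(cv2.findContours(m,0,1)[0],key=cv2.contourArea)
P=np.array([w2s(onz(c,u,v,.064)) for u,v in ct[:,0].astype(float)])*1000
print(cv2.minAreaRect(P.astype(np.float32)))
E
```

```text
[-0.05082443 -0.03850559] [-0.14188706 -0.0796872 ] lever rad -0.011622229650699515
((86.33355712890625, 21.29974365234375), (262.148193359375, 39.093292236328125), 89.43710327148438)
```

View pics/t17.png

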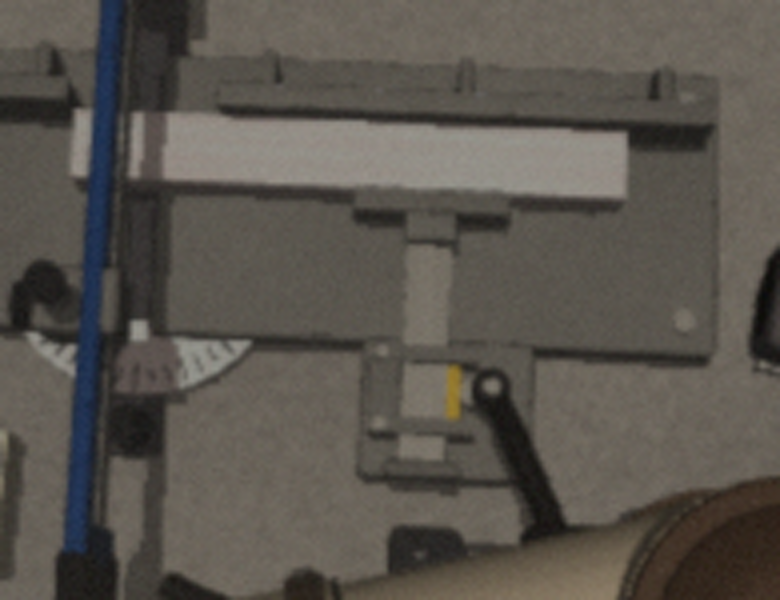

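The lever is at its locked stop, the jaw is on the tube, and the tube lies flat on the fence. I'm handing the job in.

```bash
python3 -c "
from station import finish_job
print(finish_job())"
```

```text
the job is handed in; nothing more can be done
None
```

I did the job in the order asked, by pushing with shut fingers, and handed it in at about 20 s of the 72 s allowed.

- **Release:** I swung the lever anticlockwise to its released stop. The stop was firm, with about 12 N at the wrist.
- **Slide:** I pushed the plate forward until the tube stopped on the fence. The fingers then held still as the force rose to about 15 N along the push (about 19 N in all). That puts the slide at about 38.6 mm of travel, close to the expected 40 mm.
- **Lock:** I swung the lever back clockwise to its locked stop, which was firm at about 25 N, then drew the arm clear.

**Last checks:**
- **Lever:** it measures about -0.01 rad, which is at the locked stop.
- **Tube:** its centre is at x ≈ 86 mm (85 mm is home). It did not move during locking, and its measured skew of about 0.01 rad or less is near what the pictures can resolve.
- **Bench:** the things in view in the last pictures look undisturbed. I only judged this by eye. I did not measure them, and the try square was out of view.

One early wrist-camera measurement was about 9 mm off because the arm was still settling. A repeat once it was still agreed with the top view to within about 3 mm. I did not test the lock by pulling on the slide.

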